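# Feed the next round bar from the gravity magazine and bed it in the V-blocks

### The arm

A 6-joint arm with a two-finger parallel gripper is mounted at the origin on a cart in front of the work surface, level with it; the furniture and walls round the work are solid. World frame = base frame: x ahead of the robot, y to its left, z up, the work surface at z = 0. Lengths are in m, angles in degrees, forces in N, time in s.
With the tool pointing down it reaches from about 0.375 to 0.9 m from the base axis. Payload 3.1 kg.
Tool frame: the origin (TCP) lies at the very end of the fingers, on their centre line; the grasp point (between the pads) lies 19 mm behind it (grasp_offset is the distance from the TCP to the grasp point, in m); z points along the fingers, y is the direction in which the jaws open and shut (so a half turn about z gives the same grasp; the last joint's range is limited). The gripper opens to 87 mm and grips with 3 to 60 N. Pads are 19 mm wide; open, the fingers measure 117 mm over their backs; the gripper's body (75 mm by 190 mm) begins 51 mm behind the grasp point.
Start: joints at [59.559, 30.224, 82.088, -0, 67.689, -10.227], TCP at [0.216, 0.586, 0.198] pointing down, gripper open.
Joint ranges: [-176.69, 176.69], [-43.24, 126.21], [12.49, 139.97], [-82, 262], [0, 151.66], [-163.58, 163.58]. Speed limits (degrees/s): [159.86, 159.86, 180, 180, 180, 180].

### API

Orientations are given as a 3x3 rotation matrix whose columns are the frame's x, y, z axes.
In Python, from rig import * gives the robot as it stands. The module is installed in compiled form; this text tells all that it offers.
- The arm moves only by the tool play_rows, never from a script. Its argument "plan" is a list that holds one entry, the list of rows, each a list of 7 numbers: the shift along the world's x, y, z each as a share of 5 cm, from -1 to 1, then the turn, a rotation vector about the world's x, y, z each as a share of pi rad, from -1 to 1, then the gripper's target within -1 to 1 (fully open at 1, half-way at 0, shut at -1). A call has 1 to 12 rows; each row shifts and turns the commanded pose from where the row before left it; what a row does not reach is not made up. A row lasts 1/10 s, in which the tool goes at most 50 mm and 8.59 degrees, less where a joint would pass 70% of its speed; a pose out of reach is approached as far as the arm can. A call with a number of a shift or a turn outside -1 to 1 is refused whole. A call with a gripper value outside its range is refused whole. The fingers move at their own pace and stop on an object; the grip force is fixed at half the most. Time passes only in rows, so rows that do not move let the fingers close. It gives the time, the measured TCP pose, the force and the opening at its end, in the units of the state.
- read_state(): the state, without advancing time (a new reading comes with each control period).
- capture(name): name is "scene" or "side" or "wrist"; returns the picture (384x512x3 uint8, red, green, blue); there is no depth.
- camera_params(name): a dict with "intrinsics" (3x3 intrinsics, pixels), "R" (3x3) and "t" (3): a world point X has camera coordinates R X + t; the wrist camera has in their place "mount" (4x4, takes a point from camera to tool coordinates, whose origin is the TCP and whose axes are the flange's). Camera axes: x right, y down, z forward; pixel columns grow to the right and rows downward; lengths in m; the calibration is good to about 2 mm. A picture is of the moment at which its call begins: read the wrist's pose just before it. camera_params takes no time and is no camera call.
- hand_in(): hands the job in, once; it reports no verdict.
The state is a dict: "time_s": time; "joint_positions": joint angles; "qvel": joint speeds; "tau": joint torques, N m; "position": TCP position; "tcp_rot": TCP orientation; "force": force on the tool from outside, world axes, zero at the start; "moment": the same for the moment, N m; "opening": opening from 0.0 (shut) to 1.0 (fully open).
Only numpy, scipy, OpenCV 4.12 (cv2) and the standard library are available. Lean on these libraries where they do the work, as an engineer would, in place of code of your own. Each camera call takes 0.05 s, during which the arm holds its last target. There are 200 camera calls.

### The job

Let the next round steel bar out of the gravity magazine: press the long release bar under the loading deck fully down near its middle, so that both ends sink evenly and the foremost steel bar rolls down to the front stops, then let the release bar come up again. Pick that steel bar up and lay it gently in the two V-blocks, bedded in both and sticking out about equally at the two ends, ready for its hardness test. The other steel bars stay in the magazine, the bar must not fall on the bench, and the things lying about stay where they are.

Things in the scene. Friction and masses are not known exactly. Their poses are not given: they have to be found in the camera images.
- magazine: fixed grey gravity magazine, 295 x 206 mm, 180 mm high. Origin on the bench under the foremost waiting bar; x level, pointing uphill to the back, y along the steel bars, z up; the outlet (-x) faces the robot. Lower ramp of two rails falls 7 degrees towards -x; rail tops 48 mm above the bench at x = 0, 30 mm at x = -0.147. End guides at y = +-74 mm, deck posts at y = +-97 mm
- outlet (a point): where the axis of a freed bar comes to rest (middle of its length, +-4 mm), 42 mm above the bench, against stops 12 mm in front of it. The bar lies on two rails 14 mm wide centred 41 mm to either side; between them (68 mm) all is open down to the bench. It lifts straight up from there
- deck_edge (a point): middle of the front edge of the loading deck, a sheet 206 mm wide about 150 mm above the bench that reaches back (+x) from here and overhangs the release bar. An upright gripper on the release bar would strike it: come in tilted 30 to 45 degrees from vertical, the tool leaning back to the outlet (-x) side
- release_mid (a point): middle of the top face of the release bar: aluminium with a black rubber strip, 176 mm long (magazine y), 28 mm deep (24 mm strip), across the ramp above the steel bars, at x = -0.036, z = 0.099 in the magazine frame when up, 12 mm in front of the deck edge; on two arms hinged 0.11 m behind it. Pressed fully it goes down 16 mm and 4 mm towards -x
- release_left_end (a point): point on the release bar's top face 84 mm from its middle, at the magazine's +y end
- release_right_end (a point): the same at the -y end, 84 mm from the middle
- release_bar (a joint): hinge of the release bar, rad: 0 up (springs back by itself), 0.135 fully down (hard stop). About 4 N at the middle starts it, 9 N takes it fully down. Above about 0.115 the two stop fingers are below the rails and the first steel bar rolls off (0.6 s to the stops), while a sprung rod holds back the next; on release the next bar rolls up to the fingers
- release_skew (a joint): crookedness of the release bar, rad: 0 with both ends level, positive when the +y end is higher (0.01 rad = 1.7 mm between the ends). Springy: pressed down within 20 mm of the middle it stays under about 0.02; 14 N at 40 mm off the middle gives 0.09. Pressed near an end, one stop finger stays up and the steel bar jams
- bar_1: the foremost round steel bar, 24 mm diameter, 140 mm long, about 0.45 kg; origin at its centre, y along its axis (it rolls about y). At the start it waits behind the stop fingers
- bar_2: the second, identical bar, touching the first from behind (uphill); origin at its centre, y along its axis
- bar_3: the third, identical bar, behind the second
- v_rest: fixed pair of steel V-blocks on a dark plate 70 x 136 x 10 mm. Origin on the bench under the plate's middle, z up, y along the grooves. Blocks 40 mm (x) by 24 mm (y), centred at y = +-42 mm, tops at 45 mm, 90 degree grooves 30 mm wide, 15 mm deep; 60 mm free between the blocks, down to the plate. A 24 mm bar bedded in both has its axis at x = 0, z = 0.047
- rebound_meter: bystander: hand-held meter with keypad, 148 x 68 x 30 mm, origin at the centre of its underside
- impact_device: bystander: pen-like steel impact device, 126 mm long, 24 mm thick, origin under its centre
- marker: bystander: black felt marker, 132 mm long, 17 mm thick, origin under its centre
- test_block: bystander: ground steel hardness block, 45 x 60 x 15 mm, origin under its centre

How it is judged (in metres and radians):
On the way, in this order (a step that is already met when the one before it is completed fails the run):
1. the release bar is pressed down evenly (value of joint release_bar above 0.1 rad and value of joint release_skew between -0.035 and 0.035 rad), for 0.2 s.
2. the first steel bar lies at the front stops and the release bar is up again (value of joint release_bar below 0.02 rad and x of bar_1 in the frame of magazine between -0.165 and -0.135 m and z of bar_1 in the frame of magazine below 0.06 m), for 0.1 s.
At the end, for the whole second after the job is handed in: The first steel bar rests in both V-blocks (axis within 4 mm and 0.06 rad of its bedded line, centred lengthwise within 15 mm), at rest; the release bar is up (below 0.02 rad); the second and third steel bars still wait in the magazine behind the stop fingers (x of bar_1 in the frame of v_rest between -0.004 and 0.004 m and y of bar_1 in the frame of v_rest between -0.015 and 0.015 m and z of bar_1 in the frame of v_rest between 0.043 and 0.051 m and angle between the y axis of bar_1 and the y axis of v_rest, either way round below 0.06 rad and linear speed of bar_1 below 0.02 m/s and value of joint release_bar below 0.02 rad and x of bar_2 in the frame of magazine between -0.015 and 0.04 m and x of bar_3 in the frame of magazine between 0.005 and 0.065 m); the robot touches nothing.
It fails at once if the release bar is pressed crooked (more than 0.06 rad, 10 mm between its ends) (value of joint release_skew above 0.06 rad or value of joint release_skew below -0.06 rad).
It fails at once if another steel bar leaves the magazine's gate (x of any of bar_2, bar_3 in the frame of magazine below -0.03 m).
It fails at once if the first steel bar falls on the bench (height (world z) of bar_1 below 0.02 m).
It fails at once if the steel bar is driven hard (more than 120 N) or dropped (faster than 0.4 m/s within 13 mm above its seat) into the V-blocks (contact force between bar_1 and v_rest above 120 N or (linear speed of bar_1 above 0.4 m/s and horizontal distance between bar_1 and v_rest below 0.03 m and z of bar_1 in the frame of v_rest below 0.06 m)).
It fails at once if a bystander is moved more than 20 mm (distance of any of rebound_meter, impact_device, marker, test_block from where it was at the start of the episode above 0.02 m).
It also fails if it takes over 54 s, if anything falls off the work surface, if the arm or the gripper's body presses on something with over 40 N, if the wrist force passes 120 N, or if a joint passes its speed limit or range.

## Working session

There is one attempt and no reset: what is moved stays moved. The work goes in short steps, Python scripts to look and compute and a tool call to move; the robot and the scene stay as the last step left them, time stands still between calls to the robot, and variables do not carry over. Pictures are saved under pics/ and viewed, about 8 in all and at most 12, crops included, and the job is handed in when it is done.

Besides the shell and the picture viewer there is one more tool, called after "Call:" as name(argument=value, ...) on one line, values as JSON. play_rows: Moves the arm, as the interface text tells. Its arguments: {"type":"object","properties":{"plan":{"type":"array"}},"required":["plan"]}

```bash
mkdir -p pics
python3 - <<'E'
from rig import *
import cv2, numpy as np
s=read_state(); print(s['time_s'],s['position'],s['tcp_rot'],s['opening'])
for n in ("scene","side","wrist"):
    im=capture(n); cv2.imwrite(f"pics/{n}0.png",im[:,:,::-1])
    print(n,camera_params(n))
E
```

```text
0.0 [0.21554591 0.58584935 0.19710083] [[-9.38400286e-01  3.45548519e-01 -1.05994852e-03]
 [ 3.45549940e-01  9.38398657e-01 -1.78878459e-03]
 [ 3.76542405e-04 -2.04486112e-03 -9.99997838e-01]] 1.000147683982413
scene {'intrinsics': array([[369.42353305,   0.        , 255.7379756 ],
       [  0.        , 369.42353305, 188.8279768 ],
       [  0.        ,   0.        ,   1.        ]]), 'R': array([[-0.85389426, -0.5201092 ,  0.01873527],
       [-0.22752355,  0.34067864, -0.91223413],
       [ 0.46807866, -0.7832142 , -0.40924062]]), 't': array([0.37750123, 0.29313267, 0.55523022])}
side {'intrinsics': array([[455.18040961,   0.        , 256.26115367],
       [  0.        , 455.18040961, 192.48527306],
       [  0.        ,   0.        ,   1.        ]]), 'R': array([[ 0.80923516, -0.58720805, -0.01803222],
       [-0.25131443, -0.31826802, -0.91408234],
       [ 0.53101743,  0.74423933, -0.40512753]]), 't': array([-0.54189299,  0.19859139,  1.28058896])}
wrist {'intrinsics': array([[336.67635131,   0.        , 256.46045258],
       [  0.        , 336.67635131, 191.42201744],
       [  0.        ,   0.        ,   1.        ]]), 'mount': array([[ 3.61287523e-05, -9.63342195e-01, -2.68275630e-01,
         7.34378526e-02],
       [ 9.99999949e-01,  1.19863974e-04, -2.95745363e-04,
        -2.41133981e-04],
       [ 3.17060570e-04, -2.68275606e-01,  9.63342150e-01,
        -1.85988166e-01],
       [ 0.00000000e+00,  0.00000000e+00,  0.00000000e+00,
         1.00000000e+00]])}
```

View pics/scene0.png

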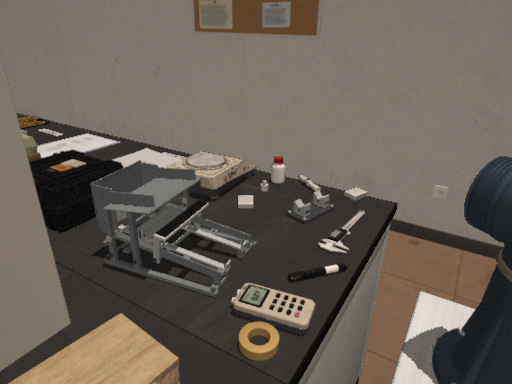

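View pics/side0.png

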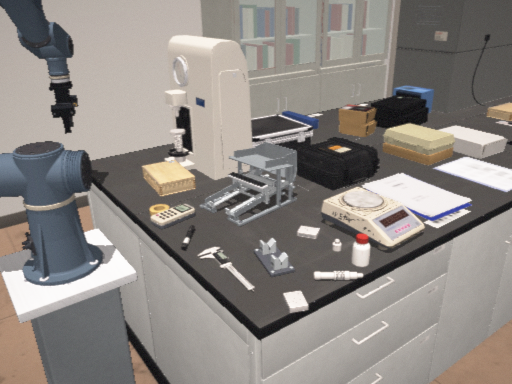

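The scene view shows the magazine around (170,225) and the V-blocks at (311,207). In the side view they are at (255,185) and (272,255). I'll zoom in on both.

Run:
```python
import cv2, numpy as np
a=cv2.imread('pics/scene0.png')[155:305,90:270]; b=cv2.imread('pics/side0.png')[130:280,190:320]
r=lambda i,f:cv2.resize(i,None,fx=f,fy=f,interpolation=cv2.INTER_CUBIC)
cv2.imwrite('pics/crop1.png',np.hstack([r(a,2.5),r(b,2.5)]))
print(r(a,2.5).shape)
```

```text
(375, 450, 3)
```

View pics/crop1.png

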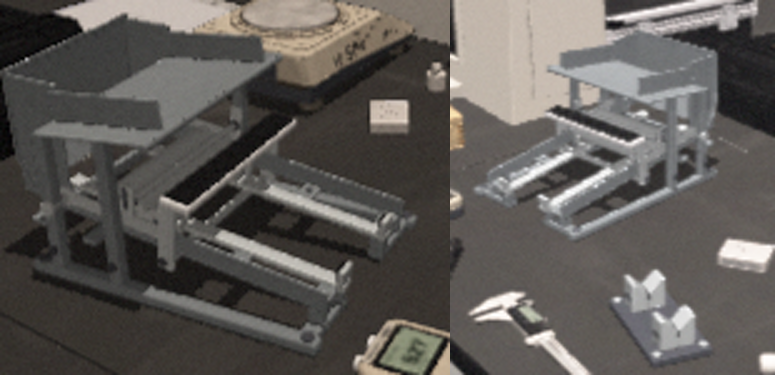

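The crop shows the release bar's black strip. In the scene crop it runs from about (163,200) to (297,122), and in the side crop from (548,108) to (645,138). The V-plate is at about (660,325) in the side crop.

```bash
cat > h.py <<'E'
from rig import *
import cv2, numpy as np
np.set_printoptions(precision=4,suppress=True)
def cam(name,s=None):
    p=camera_params(name); K=p['intrinsics']
    if 'R' in p: R=p['R'];t=p['t']; return K,R.T,-R.T@t
    M=p['mount']; s=s or read_state(); Rt=np.array(s['tcp_rot'])
    return K,Rt@M[:3,:3],Rt@M[:3,3]+np.array(s['position'])
def ray(c,px):
    K,R,o=c; d=R@np.linalg.solve(K,[px[0],px[1],1]); return o,d/np.linalg.norm(d)
def plane(c,px,z):
    o,d=ray(c,px); return o+d*(z-o[2])/d[2]
def tri(*obs):
    A=np.zeros((3,3));b=np.zeros(3)
    for c,px in obs:
        o,d=ray(c,px);P=np.eye(3)-np.outer(d,d);A+=P;b+=P@o
    X=np.linalg.solve(A,b); return X,[np.linalg.norm((np.eye(3)-np.outer(d,d))@(X-o)) for o,d in (ray(c,p) for c,p in obs)]
def proj(c,X):
    K,R,o=c; q=K@(R.T@(np.array(X)-o)); return q[:2]/q[2]
def pose(s): return np.array(s['position']),np.array(s['tcp_rot'])
E
python3 - <<'E'
from h import *
sc,sd=cam('scene'),cam('side')
S=lambda x,y:(90+x/2.5,155+y/2.5); D=lambda x,y:(190+(x-450)/2.5,130+y/2.5)
print('rel mid',tri((sc,S(230,162)),(sd,D(598,124))))
near=[plane(sc,S(x,y),.099) for x,y in ((163,200),(195,208),(297,122),(268,118))]; print(np.array(near))
print(np.array([plane(sd,D(x,y),.099) for x,y in ((548,108),(562,106),(645,138),(632,145))]))
print('vplate side',np.array([plane(sd,D(x,y),.01) for x,y in ((612,297),(660,280),(712,348),(650,362))]))
print('v scene', plane(sc,(311,207),.02))
print('cams',sc[2],sd[2])
for n,p in dict(meter=(274,306),marker=(318,272),imp=(308,184),tb=(356,193),tape=(258,342),test=(246,201)).items(): print(n,plane(sc,p,.015))
E
```

```text
rel mid (array([ 0.6383, -0.0019,  0.0888]), [np.float64(0.002759730481184959), np.float64(0.002759730481185038)])
[[ 0.6234  0.0908  0.099 ]
 [ 0.5938  0.0858  0.099 ]
 [ 0.6206 -0.0779  0.099 ]
 [ 0.6485 -0.0695  0.099 ]]
[[ 0.6076  0.0754  0.099 ]
 [ 0.6275  0.0695  0.099 ]
 [ 0.6496 -0.0972  0.099 ]
 [ 0.622  -0.1053  0.099 ]]
vplate side [[ 0.4616 -0.2798  0.01  ]
 [ 0.5293 -0.2831  0.01  ]
 [ 0.4847 -0.4302  0.01  ]
 [ 0.4163 -0.4107  0.01  ]]
v scene [ 0.4701 -0.3433  0.02  ]
cams [0.1291 0.5313 0.4876] [-0.1916 -1.2081  0.6906]
meter [0.3687 0.0566 0.015 ]
marker [ 0.3401 -0.0824  0.015 ]
imp [ 0.5485 -0.4999  0.015 ]
tb [ 0.3957 -0.5182  0.015 ]
tape [0.3503 0.1441 0.015 ]
test [ 0.6482 -0.2834  0.015 ]
```

Run:
```python
from h import *
sd=cam('side')
for p in ((170,192),(194,182),(144,165),(195,155),(210,174),(250,160),(160,170),(193,165)): print(p,plane(sd,p,0), plane(sd,p,.05))
print(proj(sd,[.21,.586,.197]))
```

```text
(170, 192) [0.4597 0.2668 0.    ] [0.4125 0.16   0.05  ]
(194, 182) [0.5795 0.2973 0.    ] [0.5237 0.1883 0.05  ]
(144, 165) [0.5012 0.6074 0.    ] [0.4511 0.476  0.05  ]
(195, 155) [0.7423 0.5835 0.    ] [0.6747 0.4538 0.05  ]
(210, 174) [0.674  0.3324 0.    ] [0.6113 0.2209 0.05  ]
(250, 160) [0.9019 0.3677 0.    ] [0.8227 0.2536 0.05  ]
(160, 170) [0.5303 0.5062 0.    ] [0.478  0.3821 0.05  ]
(193, 165) [0.6705 0.4716 0.    ] [0.6081 0.35   0.05  ]
[ 68.9189 135.0119]
```

Call:
play_rows(plan=[[[0,-0.7,0.66,0,0,0,-1],[0,-0.7,0.66,0,0,0,-1],[0,-0.7,0.66,0,0,0,-1],[0,-0.7,0.66,0,0,0,-1],[0.43,-0.79,0,0,0,0.0142,-1],[0.43,-0.79,0,0,0,0.0142,-1],[0.43,-0.79,0,0,0,0.0142,-1],[0.43,-0.79,0,0,0,0.0142,-1],[0.43,-0.79,0,0,0,0.0142,-1],[0.43,-0.79,0,0,0,0.0142,-1],[0.43,-0.79,0,0,0,0.0142,-1],[0.43,-0.79,0,0,0,0.0142,-1]]])

```text
time_s: 1.35
position: [0.3882, 0.1288, 0.3301]
tcp_rot: [[-1.0, -0.006, 0.0], [-0.006, 1.0, 0.0], [-0.0, 0.0, -1.0]]
force: [0.9, 0.9, -0.1]
opening: 0.031
```

Call:
play_rows(plan=[[[0.43,-0.79,0,0,0,0.0142,-1],[0.43,-0.79,0,0,0,0.0142,-1],[0.43,-0.79,0,0,0,0.0142,-1],[0,0,0,0,0,0,-1],[0,0,0,0,0,0,-1]]])

```text
time_s: 1.85
position: [0.4522, 0.0113, 0.3295]
tcp_rot: [[-0.991, -0.135, -0.002], [-0.135, 0.991, 0.001], [0.002, 0.001, -1.0]]
force: [0.1, 2.0, 0.5]
opening: 0.005
```

Run:
```python
from h import *
s=read_state(); print(s['time_s'],s['position'],s['tcp_rot'],s['opening'],s['joint_positions'],s['force'])
im=capture('wrist'); cv2.imwrite('pics/w1.png',im[:,:,::-1])
```

```text
1.85 [0.4522 0.0113 0.3295] [[-0.9909 -0.1345 -0.0017]
 [-0.1345  0.9909  0.0009]
 [ 0.0015  0.0011 -1.    ]] 0.004877418004674239 [ -12.79      8.0004   94.6341    0.0288   77.4699 -110.5285] [0.0685 1.9958 0.5191]
```

View pics/w1.png

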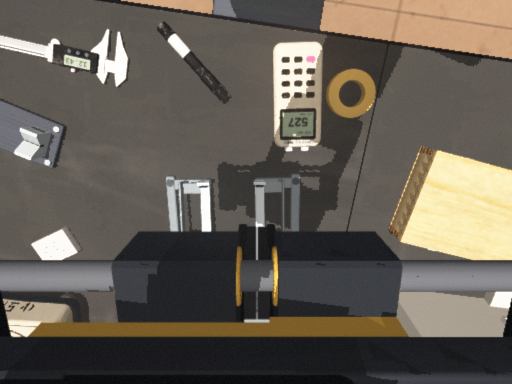

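The wrist camera is on the robot side, with the gripper hiding the lower half of the picture. I'll turn the tool by -180 degrees so the camera is on top, then tilt it 40 degrees for pressing.

Call:
play_rows(plan=[[[0.08,0,0,0,0,-0.04545,-1],[0.08,0,0,0,0,-0.04545,-1],[0.08,0,0,0,0,-0.04545,-1],[0.08,0,0,0,0,-0.04545,-1],[0.08,0,0,0,0,-0.04545,-1],[0.08,0,0,0,0,-0.04545,-1],[0.08,0,0,0,0,-0.04545,-1],[0.08,0,0,0,0,-0.04545,-1],[0.08,0,0,0,0,-0.04545,-1],[0.08,0,0,0,0,-0.04545,-1],[0.08,0,0,0,0,-0.04545,-1]]])

```text
time_s: 3.0
position: [0.4954, 0.014, 0.3301]
tcp_rot: [[-0.134, 0.991, -0.001], [0.991, 0.134, 0.0], [0.001, -0.001, -1.0]]
force: [-0.1, 0.2, 0.9]
opening: 0.001
```

Call:
play_rows(plan=[[[0.08,0,0,0,0,-0.04545,-1],[0.08,0,0,0,0,-0.04545,-1],[0.08,0,0,0,0,-0.04545,-1],[0.08,0,0,0,0,-0.04545,-1],[0.08,0,0,0,0,-0.04545,-1],[0.08,0,0,0,0,-0.04545,-1],[0.08,0,0,0,0,-0.04545,-1],[0.08,0,0,0,0,-0.04545,-1],[0.08,0,0,0,0,-0.04545,-1],[0.08,0,0,0,0,-0.04545,-1],[0.08,0,0,0,0,-0.04545,-1]]])

```text
time_s: 4.1
position: [0.5394, 0.0142, 0.3301]
tcp_rot: [[0.991, 0.135, -0.001], [0.135, -0.991, 0.0], [-0.001, -0.001, -1.0]]
force: [1.0, 0.1, 0.3]
opening: 0.005
```

Call:
play_rows(plan=[[[0,0,-0.5,0.0062,-0.044,0,-1],[0,0,-0.5,0.0062,-0.044,0,-1],[0,0,-0.5,0.0062,-0.044,0,-1],[0,0,-0.5,0.0062,-0.044,0,-1],[0,0,-0.5,0.0062,-0.044,0,-1],[0,0,0,0,0,0,-1],[0,0,0,0,0,0,-1],[0,0,0,0,0,0,-1]]])

```text
time_s: 4.9
position: [0.5477, 0.0262, 0.2343]
tcp_rot: [[0.838, 0.175, 0.517], [0.132, -0.984, 0.119], [0.53, -0.031, -0.848]]
force: [0.7, 0.3, 0.7]
opening: 0.005
```

Run:
```python
from h import *
s=read_state(); print(s['time_s'],s['position'],s['tcp_rot'],s['joint_positions'],s['force'])
im=capture('wrist'); cv2.imwrite('pics/w2.png',im[:,:,::-1])
```

```text
4.9 [0.5477 0.0262 0.2343] [[ 0.8377  0.1749  0.5174]
 [ 0.1323 -0.9841  0.1186]
 [ 0.5299 -0.0309 -0.8475]] [-19.0742  12.4529 116.3574  36.6231  28.1156  32.1988] [0.6899 0.3296 0.7241]
```

View pics/w2.png

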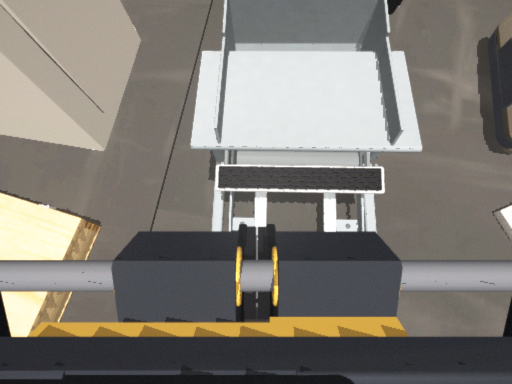

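The release bar shows as a dark strip with a light border, from about (216,166) to (384,192). The deck's front edge is at row 150, and the fingers are below the bar.

Run:
```python
from h import *
im=cv2.imread('pics/w2.png'); g=cv2.cvtColor(im,cv2.COLOR_BGR2GRAY)
m=(g<75).astype(np.uint8); m[:160]=0;m[197:]=0;m[:,:205]=0;m[:,392:]=0
cs,_=cv2.findContours(m,cv2.RETR_EXTERNAL,cv2.CHAIN_APPROX_NONE)
c=max(cs,key=cv2.contourArea); r=cv2.minAreaRect(c); print(r,cv2.boxPoints(r))
w=cam('wrist')
P=np.array([plane(w,p,.099) for p in cv2.boxPoints(r)]); print(P, P.mean(0))
print([np.linalg.norm(P[i]-P[(i+1)%4]) for i in range(4)])
e=np.array([plane(w,p,.15) for p in ((192,147),(421,150))]);print('deck edge',e,np.linalg.norm(e[0]-e[1]))
sc,sd=cam('scene'),cam('side')
print('proj mid->scene,side',proj(sc,P.mean(0)),proj(sd,P.mean(0)))
print('cross tri',tri((w,r[0]),(sd,(249.2,179.6)),(sc,(182,219.8))))
# front stops corners in w1
```

```text
((321.52203369140625, 178.2245330810547), (117.27568817138672, 20.428001403808594), 0.9877604246139526) [[262.7168 187.4262]
 [263.069  167.0012]
 [380.3272 169.0229]
 [379.9751 189.4479]]
[[ 0.6124  0.035   0.099 ]
 [ 0.6346  0.0384  0.099 ]
 [ 0.6522 -0.0818  0.099 ]
 [ 0.6301 -0.083   0.099 ]] [ 0.6323 -0.0229  0.099 ]
[np.float64(0.022424135079775916), np.float64(0.12147451893397326), np.float64(0.02222312150564142), np.float64(0.1193281654884994)]
deck edge [[ 0.6244  0.1017  0.15  ]
 [ 0.6546 -0.101   0.15  ]] 0.20498577257373338
proj mid->scene,side [189.4444 211.6415] [250.8416 179.7748]
cross tri (array([ 0.6368, -0.013 ,  0.0896]), [np.float64(0.011357073258447732), np.float64(0.006562589740052426), np.float64(0.009974392022877228)])
```

Run:
```python
from h import *
im=cv2.imread('pics/w2.png'); g=cv2.cvtColor(im,cv2.COLOR_BGR2GRAY)
m=(g<110).astype(np.uint8); m[:162]=0;m[195:]=0;m[:,:208]=0;m[:,391:]=0
cs,_=cv2.findContours(m,cv2.RETR_EXTERNAL,cv2.CHAIN_APPROX_NONE)
c=max(cs,key=cv2.contourArea); r=cv2.minAreaRect(c); print(r)
w=cam('wrist')
P=np.array([plane(w,p,.099) for p in cv2.boxPoints(r)]); print(P,P.mean(0))
print([np.linalg.norm(P[i]-P[(i+1)%4]) for i in range(4)])
O=np.array([plane(w,p,.099) for p in ((216,166),(384,166.5),(384,192),(216,190))]);print(O,O.mean(0))
```

```text
((299.11895751953125, 177.9827423095703), (162.02481079101562, 21.335832595825195), 0.7161598801612854)
[[ 0.6045  0.0806  0.099 ]
 [ 0.6276  0.0852  0.099 ]
 [ 0.653  -0.0816  0.099 ]
 [ 0.6298 -0.0831  0.099 ]] [0.6287 0.0003 0.099 ]
[np.float64(0.023543988332409498), np.float64(0.16874331493920047), np.float64(0.023211419524565055), np.float64(0.16561325246358824)]
[[ 0.6275  0.0876  0.099 ]
 [ 0.6556 -0.0853  0.099 ]
 [ 0.628  -0.0872  0.099 ]
 [ 0.6017  0.0821  0.099 ]] [ 0.6282 -0.0007  0.099 ]
```

Call:
play_rows(plan=[[[0.345,-0.1,-0.475,0,0,0,-1],[0.345,-0.1,-0.475,0,0,0,-1],[0.345,-0.1,-0.475,0,0,0,-1],[0.345,-0.1,-0.475,0,0,0,-1],[0.345,-0.1,-0.475,0,0,0,-1],[0,0,0,0,0,0,-1],[0,0,0,0,0,0,-1],[0,0,0,0,0,0,-1]]])

```text
time_s: 5.75
position: [0.6323, 0.0015, 0.1153]
tcp_rot: [[0.838, 0.175, 0.516], [0.131, -0.984, 0.119], [0.529, -0.032, -0.848]]
force: [-0.4, 0.3, -0.1]
opening: 0.004
```

Run:
```python
from h import *
s=read_state(); print(s['time_s'],s['position'],s['tcp_rot'],s['joint_positions'],s['force'])
R=np.array([[.9885,-.151],[.151,.9885]]); print('mag xy',R.T@(np.array(s['position'][:2])-[.664,.005]))
im=capture('wrist'); cv2.imwrite('pics/w3.png',im[:,:,::-1])
```

```text
5.75 [0.6323 0.0015 0.1153] [[ 0.8384  0.1746  0.5164]
 [ 0.1313 -0.9841  0.1194]
 [ 0.529  -0.0323 -0.848 ]] [-18.55    31.2956 111.7149  61.6873  18.3743   5.5514] [-0.3739  0.2807 -0.1379]
mag xy [-0.0319  0.0013]
```

View pics/w3.png

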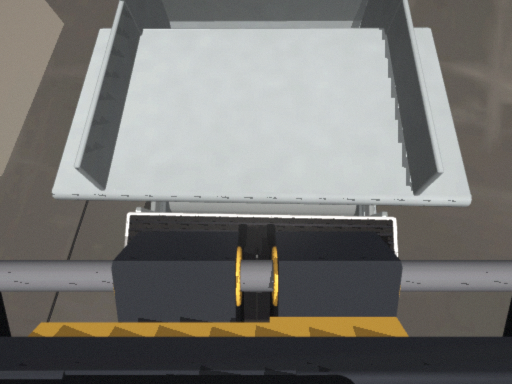

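The bar spans columns 126 to 397 and the fingers sit at 257, so they are centred above it. Now I'll press.

Call:
play_rows(plan=[[[0,0,-0.1,0,0,0,-1],[0,0,-0.1,0,0,0,-1],[0,0,-0.1,0,0,0,-1],[0,0,-0.1,0,0,0,-1],[-0.015,0,-0.06,0,0,0,-1],[0,0,0,0,0,0,-1]]])

```text
time_s: 6.4
position: [0.6313, 0.0012, 0.0917]
tcp_rot: [[0.839, 0.174, 0.516], [0.131, -0.984, 0.119], [0.528, -0.033, -0.848]]
force: [0.6, -0.2, 0.9]
opening: 0.004
```

Call:
play_rows(plan=[[[-0.015,0,-0.06,0,0,0,-1],[-0.015,0,-0.06,0,0,0,-1],[0,0,0,0,0,0,-1]]])

```text
time_s: 6.7
position: [0.6299, 0.0011, 0.0854]
tcp_rot: [[0.839, 0.174, 0.516], [0.13, -0.984, 0.119], [0.528, -0.033, -0.849]]
force: [0.3, -0.1, 0.5]
opening: 0.007
```

No contact force yet at z=0.085, where I expected it. I'll check with the picture.

Run:
```python
from h import *
s=read_state(); print(s['time_s'],s['position'],s['force'],s['tau'])
a=capture('scene')[155:305,90:270]; b=capture('side')[130:280,190:320]; w=capture('wrist')[120:320,100:420]
r=lambda i,f:cv2.resize(i,None,fx=f,fy=f,interpolation=cv2.INTER_CUBIC)
top=np.hstack([r(a,2.4),r(b,2.4)]); w=r(w,1.1); c=np.zeros((w.shape[0],top.shape[1],3),np.uint8); c[:,:w.shape[1]]=w
cv2.imwrite('pics/c2.png',np.vstack([top,c])[:,:,::-1]); print(top.shape,w.shape)
```

```text
6.7 [0.6299 0.0011 0.0854] [ 0.2567 -0.0506  0.5266] [ -0.0461 -37.5702  -7.9728   0.6462   0.4311  -0.0919]
(360, 744, 3) (220, 352, 3)
```

View pics/c2.png

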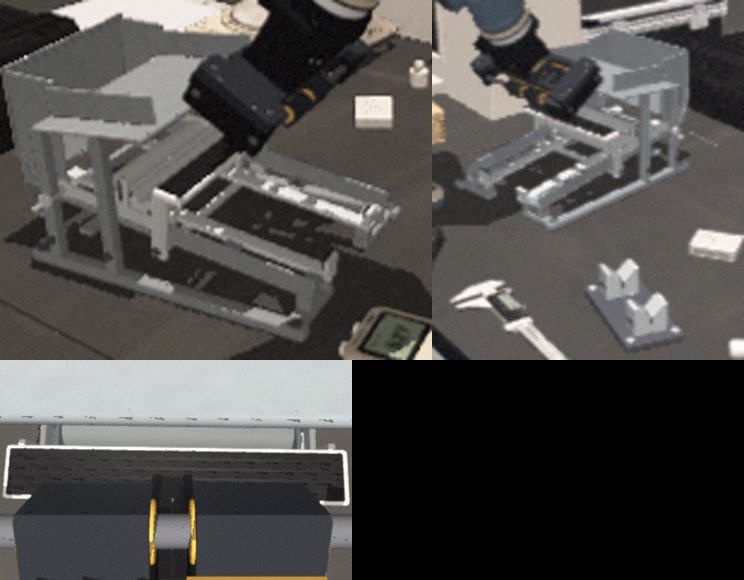

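The three crops show the tip over the middle of the bar. I'll compare the bar's edges with where they should project when up and when pressed.

Run:
```python
from h import *
w=cam('wrist'); g=cv2.cvtColor(capture('wrist'),cv2.COLOR_RGB2GRAY)
X=np.array([.9885,.151,0]);Y=np.array([-.151,.9885,0]);Z=np.array([0,0,1.])
O=np.array([.664,.005,0])
for nm,dx,dz in (('up',0,0),('half',-.002,-.008),('down',-.004,-.016)):
    print(nm,[proj(w,O+X*(-.036+dx+a)+Y*b+Z*(.099+dz)) for a,b in ((.014,.088),(.014,-.088),(-.014,-.088),(-.014,.088))])
print('tcp',proj(w,read_state()['position']))
for col in (130,180,330,380): print(col,[ (r,int(g[r,col])) for r in range(190,256,3)])
for row in (212,222): print(row,[(c,int(g[row,c])) for c in list(range(95,125,2))+list(range(400,426,2))])
```

```text
up [array([103.919 , 198.2428]), array([416.8643, 202.6497]), array([422.7022, 253.9325]), array([ 96.2688, 247.5044])]
half [array([109.7123, 205.0209]), array([411.3253, 209.4973]), array([416.7045, 259.1004]), array([102.5825, 252.7326])]
down [array([115.1071, 211.3326]), array([406.1799, 215.8582]), array([411.1506, 263.886 ]), array([108.4447, 257.587 ])]
tcp [256.0113 225.7705]
130 [(190, 101), (193, 100), (196, 114), (199, 251), (202, 57), (205, 56), (208, 51), (211, 56), (214, 54), (217, 47), (220, 57), (223, 56), (226, 47), (229, 52), (232, 56), (235, 55), (238, 53), (241, 43), (244, 44), (247, 42), (250, 44), (253, 41)]
180 [(190, 163), (193, 155), (196, 150), (199, 250), (202, 71), (205, 64), (208, 60), (211, 58), (214, 62), (217, 58), (220, 56), (223, 59), (226, 59), (229, 57), (232, 46), (235, 46), (238, 42), (241, 43), (244, 45), (247, 39), (250, 43), (253, 43)]
330 [(190, 164), (193, 159), (196, 153), (199, 143), (202, 251), (205, 55), (208, 52), (211, 64), (214, 37), (217, 53), (220, 65), (223, 51), (226, 53), (229, 70), (232, 44), (235, 42), (238, 41), (241, 39), (2
[... 223 characters left out ...]
2), (238, 37), (241, 38), (244, 37), (247, 40), (250, 40), (253, 39)]
212 [(95, 94), (97, 96), (99, 95), (101, 97), (103, 96), (105, 235), (107, 254), (109, 52), (111, 55), (113, 55), (115, 56), (117, 53), (119, 55), (121, 56), (123, 53), (400, 52), (402, 47), (404, 51), (406, 47), (408, 51), (410, 52), (412, 248), (414, 254), (416, 111), (418, 95), (420, 93), (422, 94), (424, 92)]
222 [(95, 96), (97, 93), (99, 94), (101, 98), (103, 127), (105, 254), (107, 137), (109, 53), (111, 52), (113, 50), (115, 54), (117, 53), (119, 51), (121, 54), (123, 53), (400, 52), (402, 51), (404, 50), (406, 51), (408, 49), (410, 49), (412, 182), (414, 255), (416, 145), (418, 96), (420, 92), (422, 97), (424, 96)]
```

Run:
```python
from h import *
P=camera_params('wrist');M=P['mount'];K=P['intrinsics']
def c(pos,R):
    R=np.array(R);return K,R@M[:3,:3],R@M[:3,3]+np.array(pos)
c2=c([0.5477,0.0262,0.2343],[[0.8377,0.1749,0.5174],[0.1323,-0.9841,0.1186],[0.5299,-0.0309,-0.8475]])
c3=c([0.6323,0.0015,0.1153],[[0.8384,0.1746,0.5164],[0.1313,-0.9841,0.1194],[0.529,-0.0323,-0.848]])
c4=cam('wrist')
cv2.imwrite('pics/w4.png',capture('wrist')[:,:,::-1])
def corners(f,box):
    g=cv2.cvtColor(cv2.imread(f),cv2.COLOR_BGR2GRAY)
    # back-edge bright line: per column row of max brightness in box; ends: columns
    y0,y1,x0,x1=box; r=g[y0:y1,x0:x1]
    ys,xs=np.where(r>200); ys+=y0; xs+=x0
    L=min(zip(xs+ys,xs,ys)); Rr=max(zip(xs-ys,xs,ys)); return L[1:],Rr[1:]
A=corners('pics/w2.png',(160,180,205,392)); B=corners('pics/w3.png',(208,225,110,410)); C=corners('pics/w4.png',(193,212,90,430))
print(A,B,C)
for i in (0,1): print(tri((c2,A[i]),(c3,B[i]),(c4,C[i])), tri((c2,A[i]),(c4,C[i])))
```

```text
((np.int64(216), np.int64(165)), (np.int64(383), np.int64(168))) ((np.int64(127), np.int64(214)), (np.int64(395), np.int64(218))) ((np.int64(107), np.int64(198)), (np.int64(414), np.int64(203)))
(array([0.6295, 0.0885, 0.0962]), [np.float64(0.00011679237606943939), np.float64(0.0004872600432252455), np.float64(0.0004326603535731834)]) (array([0.63  , 0.0889, 0.0953]), [np.float64(9.800100535513444e-05), np.float64(9.800100535498842e-05)])
(array([ 0.6572, -0.0865,  0.0912]), [np.float64(0.00017766681705879637), np.float64(0.0002495386895829204), np.float64(0.0003778160969785049)]) (array([ 0.6578, -0.0871,  0.09  ]), [np.float64(0.00025213155566029436), np.float64(0.0002521315556603541)])
```

Run:
```python
from h import *
f=lambda i:(255*(i/255.)**.45).astype(np.uint8)
r=lambda i,k:cv2.resize(i,None,fx=k,fy=k,interpolation=cv2.INTER_CUBIC)
w=cv2.imread('pics/w4.png')[185:305,205:310]; b=capture('side')[:,:,::-1][140:200,205:275]; a=capture('scene')[:,:,::-1][175:250,140:215]
h=lambda i:cv2.resize(i,(int(i.shape[1]*400/i.shape[0]),400),interpolation=cv2.INTER_CUBIC)
o=np.hstack([h(f(w)),h(f(a)),h(f(b))]);o=r(o,790/o.shape[1]); cv2.imwrite('pics/c3.png',o);print(o.shape)
```

```text
(260, 790, 3)
```

View pics/c3.png

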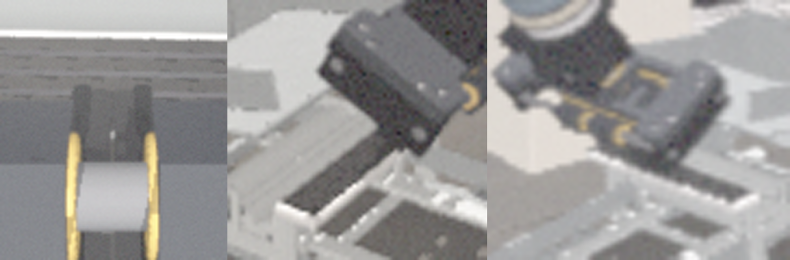

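Run:
```python
from h import *
for n,(x,y,w,h) in dict(scene=(148,226,24,26),side=(246,176,26,20)).items():
    a=cv2.imread(f'pics/{n}0.png',0); b=cv2.cvtColor(capture(n),cv2.COLOR_RGB2GRAY); cv2.imwrite(f'pics/{n}1.png',b)
    t=a[y:y+h,x:x+w]; r=cv2.matchTemplate(b[y-15:y+h+15,x-15:x+w+15],t,cv2.TM_CCOEFF_NORMED); _,v,_,l=cv2.minMaxLoc(r); print(n,v,np.array(l)-15)
sc,sd=cam('scene'),cam('side')
for p in ([.6295,-.001,.099],[.6295,-.001,.083]):
    p=np.array(p)+.088*np.array([-.151,.9885,0]); print(proj(sc,p)); p=p-.176*np.array([-.151,.9885,0]); print(proj(sd,p))
```

```text
scene 0.9756813049316406 [0 0]
side 0.9587981700897217 [0 0]
[159.5684 234.9745]
[264.7131 184.8483]
[160.2675 241.8309]
[264.7634 189.2524]
```

The bar has not moved and the tips are visible above the strip, so I'll keep going down and watch the force.

Call:
play_rows(plan=[[[0,0,-0.05,0,0,0,-1],[0,0,-0.05,0,0,0,-1],[0,0,0,0,0,0,-1]]])

```text
time_s: 7.45
position: [0.6298, 0.0011, 0.0794]
tcp_rot: [[0.84, 0.173, 0.515], [0.13, -0.984, 0.119], [0.527, -0.033, -0.849]]
force: [0.0, 1.1, 0.8]
opening: 0.007
```

```bash
cat > m.py <<'E'
from h import *
for n,(x,y,w,h) in dict(scene=(148,226,24,26),side=(246,176,26,20)).items():
    a=cv2.imread(f'pics/{n}0.png',0); b=cv2.cvtColor(capture(n),cv2.COLOR_RGB2GRAY)
    a,b=[cv2.resize(i,None,fx=4,fy=4,interpolation=cv2.INTER_CUBIC) for i in (a,b)]
    x,y,w,h=[4*v for v in (x,y,w,h)]
    r=cv2.matchTemplate(b[y-50:y+h+50,x-50:x+w+50],a[y:y+h,x:x+w],cv2.TM_CCOEFF_NORMED); _,v,_,l=cv2.minMaxLoc(r); print(n,round(v,3),(np.array(l)-50)/4)
s=read_state(); print(s['time_s'],s['position'],s['force'],s['joint_positions'],s['tau'])
E
python3 m.py
```

```text
scene 0.981 [0. 0.]
side 0.948 [0. 0.]
7.55 [0.63   0.0011 0.0797] [0.3707 0.8701 0.1805] [-18.671   35.4211 113.085   77.8018  16.5172 -11.3896] [ -0.0035 -37.8323  -7.5949   0.5619   0.5327   0.0096]
```

Call:
play_rows(plan=[[[0.06,0.01,0.05,0,0,0,-1],[0.06,0.01,0,0,0,0,-1],[0,0,0,0,0,0,-1]]])

```text
time_s: 7.85
position: [0.6367, 0.0019, 0.0826]
tcp_rot: [[0.839, 0.174, 0.516], [0.131, -0.984, 0.119], [0.529, -0.032, -0.848]]
force: [0.6, -0.5, 0.1]
opening: 0.005
```

```bash
python3 m.py
python3 - <<'E'
from h import *
w=capture('wrist'); cv2.imwrite('pics/w5.png',w[:,:,::-1])
f=lambda i:(255*(i/255.)**.45).astype(np.uint8)
o=cv2.resize(f(w[165:285,110:410]),None,fx=2.6,fy=2.6,interpolation=cv2.INTER_CUBIC); cv2.imwrite('pics/c4.png',o[:,:,::-1]); print(o.shape)
E
```

```text
scene 0.94 [0.   0.25]
side 0.919 [0.   0.25]
7.95 [0.6361 0.0021 0.0824] [ 0.5052  0.5725 -0.0486] [-18.306   35.3084 112.1744  74.6989  16.5676  -7.8398] [ -0.0009 -38.2553  -8.1489   0.5638   0.4103   0.0208]
(312, 780, 3)
```

View pics/c4.png

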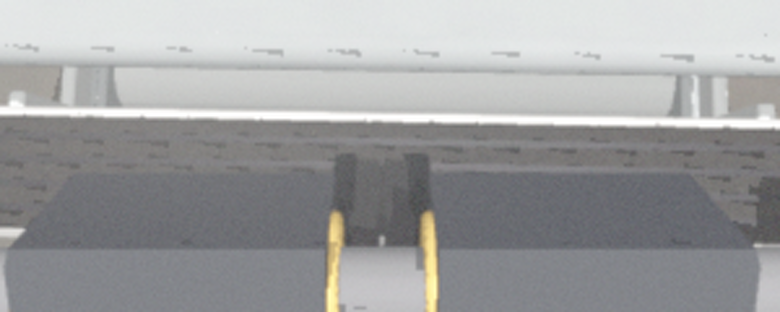

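The tips end at about row 223, over the rear third of the strip (rows 208 to 253). I'll continue down with force checks.

Call:
play_rows(plan=[[[0,0,-0.06,0,0,0,-1],[0,0,-0.06,0,0,0,-1],[0,0,0,0,0,0,-1]]])

```text
time_s: 8.3
position: [0.6357, 0.0019, 0.0761]
tcp_rot: [[0.84, 0.173, 0.515], [0.13, -0.984, 0.119], [0.527, -0.033, -0.849]]
force: [-2.1, 0.0, 2.9]
opening: 0.01
```

```bash
python3 m.py
```

```text
scene 0.85 [0.75 2.  ]
side 0.788 [-0.25  1.  ]
8.4 [0.6357 0.002  0.0762] [-2.1901 -0.7006  2.42  ] [-18.3206  36.0243 112.3649  77.5495  16.3492 -10.8155] [  0.431  -36.9126  -8.254    0.6086   0.6072   0.01  ]
```

It is pressing now: 3.6 N along the tool axis, and the bar is sinking about equally in both views. I'll continue.

Call:
play_rows(plan=[[[-0.015,0,-0.06,0,0,0,-1],[-0.015,0,-0.06,0,0,0,-1],[-0.015,0,-0.04,0,0,0,-1],[0,0,0,0,0,0,-1]]])

```text
time_s: 8.8
position: [0.6347, 0.0018, 0.0691]
tcp_rot: [[0.838, 0.173, 0.517], [0.13, -0.984, 0.119], [0.529, -0.033, -0.848]]
force: [-1.2, -0.4, 5.4]
opening: 0.004
```

```bash
python3 m.py
```

```text
scene 0.791 [1.5  4.75]
side 0.668 [-0.5  3. ]
8.9 [0.6347 0.0018 0.0692] [-0.9615 -0.966   6.4842] [-18.406   36.8706 112.7843  82.2803  16.1812 -15.7905] [  0.3087 -35.4648  -6.6327   0.4093   0.5847   0.0216]
```

Both ends are sinking evenly: 0.69 of full travel in the scene view and 0.68 in the side view. Next I'll do the last few millimetres and hold.

Call:
play_rows(plan=[[[-0.015,0,-0.06,0,0,0,-1],[-0.015,0,-0.05,0,0,0,-1],[0,0,0,0,0,0,-1],[0,0,0,0,0,0,-1]]])

```text
time_s: 9.3
position: [0.6342, 0.0018, 0.0644]
tcp_rot: [[0.837, 0.174, 0.519], [0.13, -0.984, 0.119], [0.531, -0.032, -0.847]]
force: [-0.8, -1.1, 7.1]
opening: 0.004
```

```bash
python3 m.py
```

```text
scene 0.719 [2.   6.75]
side 0.497 [-0.75  4.5 ]
9.4 [0.6342 0.0017 0.0645] [-1.2978 -0.6491  7.6859] [-18.4625  37.4568 113.0493  85.5727  16.146  -19.2521] [  0.2415 -34.3845  -5.4117   0.2624   0.4928   0.0275]
```

Call:
play_rows(plan=[[[-0.01,0,-0.03,0,0,0,-1],[-0.01,0,-0.03,0,0,0,-1],[0,0,0,0,0,0,-1],[0,0,0,0,0,0,-1],[0,0,0,0,0,0,-1],[0,0,0,0,0,0,-1],[0,0,0,0,0,0,-1]]])

```text
time_s: 10.1
position: [0.6342, 0.0017, 0.0626]
tcp_rot: [[0.836, 0.174, 0.521], [0.13, -0.984, 0.119], [0.533, -0.032, -0.845]]
force: [-0.1, -0.9, 11.9]
opening: 0.002
```

```bash
python3 m.py
python3 - <<'E'
from h import *
r=lambda i,k:cv2.resize(i,None,fx=k,fy=k,interpolation=cv2.INTER_CUBIC)
cv2.imwrite('pics/c5.png',np.hstack([r(capture('scene')[155:305,90:270],2.4),r(capture('side')[130:280,190:320],2.4)])[:,:,::-1])
E
```

```text
scene 0.728 [2.   7.25]
side 0.53 [-0.25  4.5 ]
10.2 [0.6342 0.0017 0.0626] [-0.7323 -0.4852 11.3919] [-18.501   37.7246 113.1999  87.4608  16.1844 -21.2248] [  0.2578 -32.146   -4.5395   0.12     0.2801   0.0305]
```

View pics/c5.png

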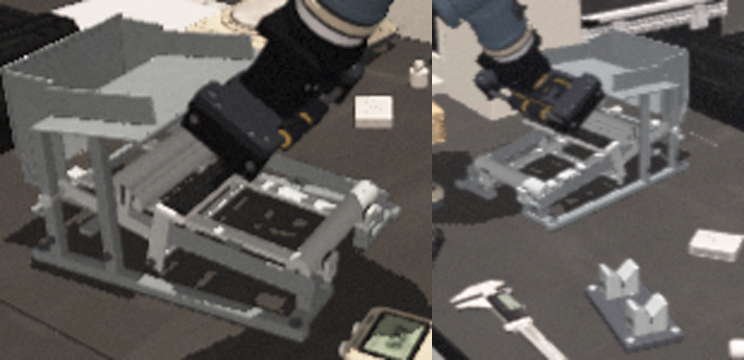

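The freed bar is now lying at the front stops. I'll back off along the tool axis, then work out the turn for the grasp.

Call:
play_rows(plan=[[[-0.04,-0.01,0.1,0,0,0,-1],[-0.1,-0.02,0.17,0,0,0,-1],[-0.2,-0.04,0.34,0,0,0,-1],[-0.3,-0.06,0.5,0,0,0,-0.5],[-0.4,-0.08,0.7,0,0,0,-0.3],[-0.4,-0.08,0.7,0,0,0,-0.3],[-0.3,-0.08,0.6,0,0,0,-0.3],[0,0,0.3,0,0,0,-0.3],[0,0,0,0,0,0,-0.3]]])

```text
time_s: 11.2
position: [0.5455, -0.0172, 0.2331]
tcp_rot: [[0.836, 0.174, 0.52], [0.132, -0.984, 0.117], [0.532, -0.029, -0.846]]
force: [-0.3, -0.6, 0.6]
opening: 0.34
```

```bash
python3 m.py
cat > rot.py <<'E'
from h import *
from scipy.spatial.transform import Rotation as Ro
def go(tilt,yaw,N=None):
    X=np.array([np.cos(yaw),np.sin(yaw),0]);Y=np.array([-np.sin(yaw),np.cos(yaw),0]);Z=np.array([0,0,1.]);t=np.deg2rad(tilt)
    T=np.c_[Y,np.cos(t)*X+np.sin(t)*Z,np.sin(t)*X-np.cos(t)*Z]
    s=read_state(); v=(Ro.from_matrix(T)*Ro.from_matrix(np.array(s['tcp_rot'])).inv()).as_rotvec()
    a=np.rad2deg(np.linalg.norm(v)); N=N or int(np.ceil(a/8)); print('angle',a,'N',N,'share/row',v/np.pi/N); return T,s
E
python3 - <<'E'
from rot import *
T,s=go(15,np.deg2rad(8.7)); print(s['position'],s['opening'])
# release bar back up? and bar_1 axis ends in the scene / wrist views
r=lambda i,k:cv2.resize(i,None,fx=k,fy=k,interpolation=cv2.INTER_CUBIC)
b=capture('scene');cv2.imwrite('pics/scene2.png',b[:,:,::-1]); d=capture('side');cv2.imwrite('pics/side2.png',d[:,:,::-1])
w=capture('wrist');cv2.imwrite('pics/w6.png',w[:,:,::-1])
for n in('scene','side'):
    a=cv2.imread(f'pics/{n}0.png',0).astype(int);c=cv2.imread(f'pics/{n}2.png',0).astype(int)
    m=(abs(a-c)>30).astype(np.uint8); k,_,st,ce=cv2.connectedComponentsWithStats(m)
    print(n,[(st[i].tolist(),ce[i].round(1)) for i in range(1,k) if st[i,4]>40])
print([proj(cam(n),[.519,-.017,.042]) for n in('scene','side')])
E
```

```text
scene 0.985 [0. 0.]
side 0.962 [0. 0.]
11.3 [ 0.5443 -0.0164  0.2303] [-0.5268  0.5066 -0.8833] [-25.5325  12.9511 116.4961  40.0403  30.8396  23.6551] [ -0.0392 -27.0124 -14.6674   0.9694  -0.677    0.0307]
angle 90.79293568809564 N 12 share/row [-0.0179  0.0026  0.0379]
[ 0.5443 -0.0164  0.2303] 0.3417145016473659
scene [([264, 0, 123, 78, 4310], array([316.9,  31.8])), ([381, 0, 131, 247, 25294], array([447. , 105.8])), ([116, 9, 14, 11, 42], array([123.6,  14.8])), ([131, 8, 14, 11, 44], array([138.6,  13.3])), ([135, 19, 12, 19, 44], array([141. ,  28.5])), ([157, 25, 18, 20, 63], array([168. ,  33.9])), ([353, 33, 12, 14, 46], array([358.8,  39.3])), ([226, 42, 17, 13, 53], array([233.2,  49.8])), ([179, 49, 19, 12, 44], array([189.6,  55. ])), ([94, 53, 17, 12, 47], array([101.2,  59. ])), ([112, 53, 19, 16, 52], array([119.8,  59.7])), ([256, 56, 40, 28, 116], array([274.4,  70.8])), ([185, 59, 19, 14, 43], array([193.8,  65.4])), ([206, 59, 31, 21, 150], array([220.5,  69.1])), ([112, 60, 181, 127, 6154], array([227.4, 125.7])), ([195, 65, 13, 23, 83], array([200.8,  76.7]))
[... 2356 characters left out ...]
1, 14, 148], array([333.2, 245.4])), ([176, 246, 60, 29, 469], array([212.2, 256.5])), ([187, 282, 32, 11, 131], array([203.5, 286.2])), ([231, 282, 84, 42, 1656], array([275.6, 302.8])), ([10, 313, 168, 71, 5838], array([104.8, 357.9])), ([239, 322, 41, 31, 582], array([260.1, 337.4]))]
side [([0, 0, 241, 193, 15445], array([107. ,  73.6])), ([0, 153, 61, 57, 1390], array([ 23.1, 185. ])), ([207, 198, 39, 19, 207], array([226.5, 205.2])), ([124, 201, 110, 31, 1562], array([174.7, 216. ])), ([84, 228, 32, 36, 517], array([ 99.3, 246. ])), ([0, 249, 34, 24, 582], array([ 16. , 260.6])), ([50, 262, 39, 14, 177], array([ 73.1, 270.2]))]
[array([229.6733, 249.7293]), array([222.6636, 202.9748])]
```

Call:
play_rows(plan=[[[-0.042,0,0.02,-0.0179,0.0026,0.0379,-0.3],[-0.042,0,0.02,-0.0179,0.0026,0.0379,-0.3],[-0.042,0,0.02,-0.0179,0.0026,0.0379,-0.3],[-0.042,0,0.02,-0.0179,0.0026,0.0379,-0.3],[-0.042,0,0.02,-0.0179,0.0026,0.0379,-0.3],[-0.042,0,0.02,-0.0179,0.0026,0.0379,-0.3],[-0.042,0,0.02,-0.0179,0.0026,0.0379,-0.3],[-0.042,0,0.02,-0.0179,0.0026,0.0379,-0.3],[-0.042,0,0.02,-0.0179,0.0026,0.0379,-0.3],[-0.042,0,0.02,-0.0179,0.0026,0.0379,-0.3],[-0.042,0,0.02,-0.0179,0.0026,0.0379,-0.3],[-0.042,0,0.02,-0.0179,0.0026,0.0379,-0.3]]])

```text
time_s: 12.65
position: [0.5188, -0.0162, 0.2408]
tcp_rot: [[-0.155, 0.955, 0.252], [0.988, 0.15, 0.041], [0.001, 0.256, -0.967]]
force: [-0.5, 1.0, -0.6]
opening: 0.348
```

Run:
```python
from rot import *
T,s=go(15,np.deg2rad(8.7)); print(s['position'],s['tcp_rot'],s['opening'],s['joint_positions'])
w=capture('wrist');cv2.imwrite('pics/w7.png',w[:,:,::-1])
c=cam('wrist'); X=np.array([.9885,.151,0]);Y=np.array([-.151,.9885,0])
O=np.array([.519,-.017,.042]); print([proj(c,O+Y*b) for b in (.07,0,-.07)])
f=lambda i:(255*(i/255.)**.6).astype(np.uint8)
o=np.hstack([cv2.resize(f(w),None,fx=1.05,fy=1.05),cv2.resize(f(capture('scene')[170:300,150:260]),None,fx=2.2,fy=3.1)[:403]])
cv2.imwrite('pics/c6.png',o[:,:,::-1]);print(o.shape)
```

```text
angle 0.3146040474745415 N 1 share/row [-0.0003 -0.0011 -0.0013]
[ 0.5188 -0.0162  0.2408] [[-0.1553  0.9551  0.2523]
 [ 0.9879  0.1498  0.041 ]
 [ 0.0013  0.2556 -0.9668]] 0.3481301633239946 [-18.6295  13.0195 105.4926   9.1478  48.6963 -32.8316]
[array([210.5016, 101.8734]), array([212.2374, 165.2545]), array([213.8126, 222.7682])]
(403, 780, 3)
```

View pics/c6.png

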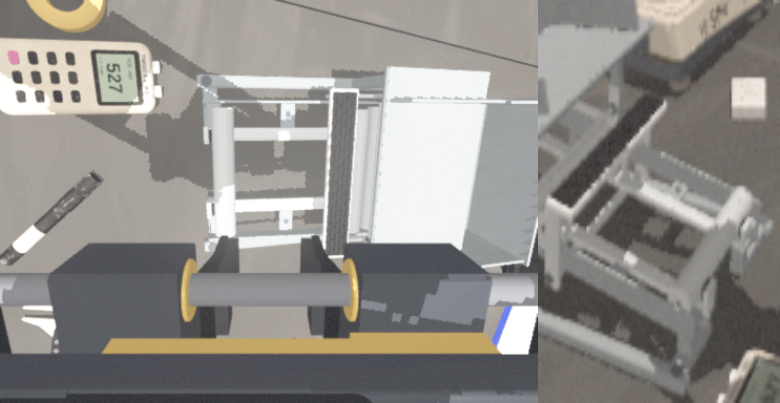

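The freed bar lies at columns 204 to 223 and rows 102 to 226, which matches the predicted outlet to within about 2 mm. The jaws are partly open, and the release bar is up.

Run:
```python
from rot import *
g=cv2.cvtColor(cv2.imread('pics/w7.png'),cv2.COLOR_BGR2GRAY); c=cam('wrist')
for r in (108,140,160,175,205,215):
    print(r,[int(v) for v in g[r,194:234:2]])
print([int(v) for v in g[92:112,213]],[int(v) for v in g[216:236,213]])
```

```text
108 [134, 134, 148, 153, 169, 186, 195, 201, 203, 205, 202, 193, 189, 171, 116, 78, 78, 76, 77, 117]
140 [73, 71, 73, 74, 137, 180, 190, 198, 204, 203, 202, 192, 187, 180, 149, 75, 76, 75, 75, 77]
160 [75, 77, 76, 76, 90, 176, 191, 199, 202, 204, 202, 196, 191, 182, 158, 85, 81, 78, 81, 81]
175 [76, 80, 80, 78, 88, 170, 189, 197, 201, 203, 204, 200, 192, 192, 179, 134, 131, 131, 131, 129]
205 [130, 141, 255, 255, 172, 202, 247, 253, 254, 255, 255, 254, 254, 252, 241, 165, 134, 132, 134, 135]
215 [128, 133, 145, 165, 244, 242, 244, 253, 254, 255, 255, 254, 254, 252, 244, 174, 131, 134, 135, 132]
[76, 76, 84, 124, 169, 211, 106, 74, 77, 88, 144, 199, 204, 207, 204, 204, 206, 203, 205, 203] [255, 255, 255, 255, 255, 255, 255, 254, 129, 53, 53, 54, 54, 51, 50, 49, 47, 47, 47, 47]
```

Call:
play_rows(plan=[[[0.031,0,-0.56,0,0,0,0],[0.031,0,-0.56,0,0,0,0],[0.031,0,-0.56,0,0,0,0],[0.031,0,-0.56,0,0,0,0],[0.031,0,-0.56,0,0,0,0],[0,0,-0.29,0,0,0,0],[0,0,-0.29,0,0,0,0],[0,0,-0.29,0,0,0,0],[0,0,0,0,0,0,0]]])

```text
time_s: 13.65
position: [0.5252, -0.0161, 0.0563]
tcp_rot: [[-0.147, 0.957, 0.251], [0.989, 0.141, 0.042], [0.005, 0.254, -0.967]]
force: [-0.1, 0.2, -0.2]
opening: 0.498
```

Call:
play_rows(plan=[[[0,0,-0.2,0,0,0,0],[0,0,-0.2,0,0,0,0],[0,0,-0.2,0,0,0,0],[0,0,0,0,0,0,0]]])

```text
time_s: 14.05
position: [0.5264, -0.0164, 0.028]
tcp_rot: [[-0.149, 0.956, 0.254], [0.989, 0.143, 0.041], [0.003, 0.258, -0.966]]
force: [-0.8, -0.9, -0.5]
opening: 0.497
```

Call:
play_rows(plan=[[[0,0,-0.1,0,0,0,0],[0,0,-0.1,0,0,0,0],[0,0,-0.1,0,0,0,0],[0,0,0,0,0,0,0]]])

```text
time_s: 14.45
position: [0.5266, -0.0164, 0.0134]
tcp_rot: [[-0.15, 0.955, 0.255], [0.989, 0.144, 0.041], [0.002, 0.258, -0.966]]
force: [-0.7, -0.2, -0.1]
opening: 0.498
```

Call:
play_rows(plan=[[[0,0,0,0,0,0,-0.3],[0,0,0,0,0,0,-0.5],[0,0,0,0,0,0,-1],[0,0,0,0,0,0,-1],[0,0,0,0,0,0,-1],[0,0,0,0,0,0,-1]]])

```text
time_s: 15.05
position: [0.5276, -0.0167, 0.0143]
tcp_rot: [[-0.15, 0.955, 0.257], [0.989, 0.145, 0.04], [0.001, 0.26, -0.966]]
force: [2.6, 2.6, 1.0]
opening: 0.265
```

The opening of 0.265 (23 mm) fits the 24 mm bar. I'll lift straight up and measure the V-rest from the pictures I already have.

Call:
play_rows(plan=[[[0,0,0.15,0,0,0,-1],[0,0,0.2,0,0,0,-1],[0,0,0.3,0,0,0,-1],[0,0,0.4,0,0,0,-1],[0,0,0.5,0,0,0,-1],[0,0,0.5,0,0,0,-1],[0,0,0.5,0,0,0,-1],[0,0,0.5,0,0,0,-1],[0,0,0,0,0,0,-1],[0,0,0,0,0,0,-1]]])

```text
time_s: 16.05
position: [0.5255, -0.0161, 0.1655]
tcp_rot: [[-0.15, 0.956, 0.253], [0.989, 0.145, 0.041], [0.003, 0.257, -0.966]]
force: [-0.8, 0.5, -4.4]
opening: 0.266
```

Run:
```python
from h import *
s=read_state(); print(s['time_s'],s['position'],s['tcp_rot'],s['force'],s['moment'],s['opening'])
w=capture('wrist');cv2.imwrite('pics/w8.png',w[:,:,::-1])
sd=cam('side'); sc=cam('scene')
# plate corners in the full side picture by dark-blueish plate contour
a=cv2.imread('pics/side0.png'); r=a[225:285,240:310].astype(int)
b=(r[:,:,0]-r[:,:,2]); print('blue-red range',b.min(),b.max())
m=((b>6)).astype(np.uint8); cs,_=cv2.findContours(m,cv2.RETR_EXTERNAL,cv2.CHAIN_APPROX_NONE); c=max(cs,key=cv2.contourArea); print(cv2.contourArea(c)); 
h=cv2.convexHull(c)[:,0]+[240,225]; print(h.tolist())
```

```text
16.05 [ 0.5255 -0.0161  0.1655] [[-0.1504  0.9556  0.2534]
 [ 0.9886  0.1447  0.0411]
 [ 0.0026  0.2567 -0.9665]] [-0.7753  0.4707 -4.4088] [-0.0622  0.4044 -0.0055] 0.2659132115206639
blue-red range -20 10
57.5
[[261, 254], [269, 255], [269, 265], [267, 267], [266, 267], [262, 262], [260, 259], [258, 255], [258, 254]]
```

The bar is held, with a 4.4 N load. Next I'll carry it beside the V-rest and turn the tool upright and in line, at an offset where the wrist camera can see the V-blocks past the bar.

Run:
```python
from rot import *
go(0,np.deg2rad(-17.5),12)
```

```text
angle 29.94967248950117 N 12 share/row [ 0.0004  0.0069 -0.012 ]
```

Call:
play_rows(plan=[[[-0.1,-0.3,0.1,0.0004,0.0069,-0.012,-1],[-0.258,-0.607,0.1,0.0004,0.0069,-0.012,-1],[-0.258,-0.607,0.1,0.0004,0.0069,-0.012,-1],[-0.258,-0.607,0.1,0.0004,0.0069,-0.012,-1],[-0.258,-0.607,0.1,0.0004,0.0069,-0.012,-1],[-0.258,-0.607,0.1,0.0004,0.0069,-0.012,-1],[-0.258,-0.607,0.1,0.0004,0.0069,-0.012,-1],[-0.258,-0.607,0,0.0004,0.0069,-0.012,-1],[-0.258,-0.607,0,0.0004,0.0069,-0.012,-1],[-0.258,-0.607,0,0.0004,0.0069,-0.012,-1],[-0.258,-0.607,0,0.0004,0.0069,-0.012,-1],[-0.258,-0.607,0,0.0004,0.0069,-0.012,-1]]])

```text
time_s: 17.3
position: [0.3785, -0.3652, 0.1988]
tcp_rot: [[0.301, 0.954, -0.001], [0.954, -0.301, 0.0], [0.0, -0.001, -1.0]]
force: [-0.1, -0.3, -3.9]
opening: 0.264
```

Call:
play_rows(plan=[[[-0.15,-0.3,0,0,0,0,-1],[0,0,0,0,0,0,-1],[0,0,0,0,0,0,-1]]])

```text
time_s: 17.6
position: [0.3718, -0.3786, 0.1999]
tcp_rot: [[0.3, 0.954, 0.001], [0.954, -0.3, 0.0], [0.001, 0.001, -1.0]]
force: [-0.2, 0.0, -3.8]
opening: 0.268
```

Run:
```python
from rot import *
s=read_state(); print(s['time_s'],s['position'],s['tcp_rot'],s['force'],s['opening'],s['joint_positions'])
w=capture('wrist');cv2.imwrite('pics/w9.png',w[:,:,::-1])
c=cam('wrist')
print('expected V centre px',proj(c,[.473,-.351,.045]), [proj(c,[x,y,.01]) for x,y in ((.4616,-.2798),(.5293,-.2831),(.4847,-.4302),(.4163,-.4107))])
cv2.imwrite('pics/v9.png',cv2.resize(w,None,fx=1.5,fy=1.5,interpolation=cv2.INTER_CUBIC)[:,:,::-1])
```

```text
17.6 [ 0.3718 -0.3786  0.1999] [[ 0.2997  0.954   0.0012]
 [ 0.954  -0.2997  0.0002]
 [ 0.0005  0.0011 -1.    ]] [-0.2232  0.0151 -3.8426] 0.2676266790923051 [-57.6332  22.8204  95.5107   0.0727  61.6397 -40.2295]
expected V centre px [345.3662 115.2803] [array([310.2194,  49.9262]), array([374.9119,  31.9997]), array([363.4613, 178.0233]), array([301.47  , 179.5906])]
```

View pics/v9.png

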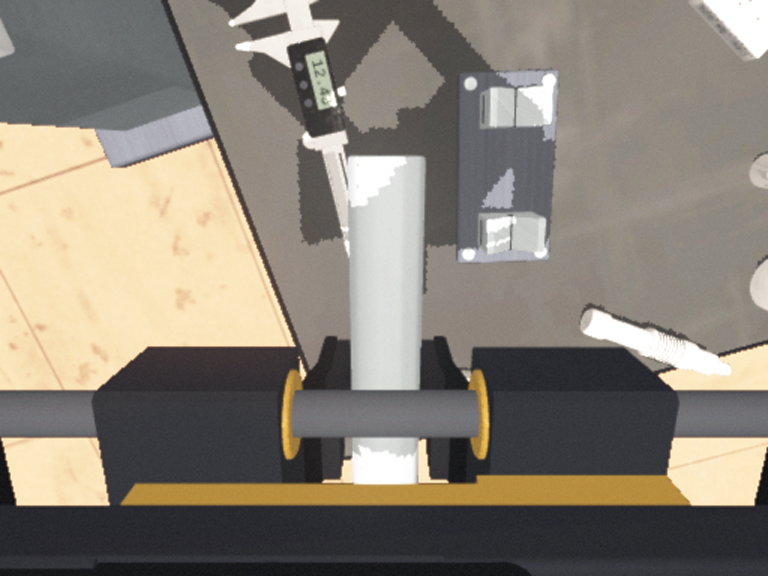

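The picture (scaled 1.5x) shows the plate from (459,70) to (550,262), with the two groove bottoms near column 513. The held bar's far end is at row 157 and the bar is in line with the tool. That was my twelfth view, so I'll refine numerically from here.

Run:
```python
from h import *
im=cv2.imread('pics/w9.png'); g=cv2.cvtColor(im,cv2.COLOR_BGR2GRAY); c=cam('wrist')
for r in (63,68,75,80,146,152,158,163): print(r,[int(v) for v in g[r,316:370]])
print('cols 330,352 rows 40-180 step2'); 
for k in (330,352): print(k,[int(v) for v in g[54:92,k]],[int(v) for v in g[138:172,k]])
print('bar end',[int(v) for v in g[98:112,258]],'edges r120',[int(v) for v in g[120,226:290:1]])
P=np.array([plane(c,(x/1.5,y/1.5),.012) for x,y in ((470,84),(549,80),(541,253),(468,254))]);print(P,P.mean(0))
```

```text
63 [98, 97, 99, 109, 135, 141, 119, 144, 149, 148, 165, 228, 231, 233, 229, 222, 205, 203, 206, 204, 204, 206, 207, 204, 206, 202, 191, 133, 139, 191, 199, 199, 200, 226, 252, 253, 254, 254, 254, 254, 254, 254, 254, 254, 254, 254, 254, 255, 255, 255, 255, 255, 205, 178]
68 [100, 99, 101, 109, 141, 123, 96, 140, 149, 151, 169, 228, 228, 226, 223, 213, 202, 200, 207, 211, 206, 205, 207, 202, 202, 201, 194, 120, 165, 198, 204, 204, 201, 201, 202, 202, 199, 201, 203, 227, 252, 253, 254, 254, 254, 254, 254, 255, 255, 255, 255, 255, 213, 174]
75 [101, 97, 101, 108, 139, 109, 93, 145, 149, 152, 178, 224, 227, 227, 222, 214, 203, 202, 201, 201, 203, 199, 197, 200, 200, 207, 195, 111, 193, 202, 203, 203, 202, 201, 202, 203, 202, 202, 201, 198, 200, 201, 204, 202, 204, 224, 254, 255, 255, 255, 255, 253, 198, 174]
80 [98, 97, 101, 112, 136, 111, 105, 143, 149, 155, 183, 224, 227, 228, 226, 212, 206, 202, 200, 203, 202, 201, 198, 198, 201, 195, 160, 118, 193, 199, 200, 203, 203, 204, 203, 202, 204, 202, 203, 202, 202, 204, 202, 201, 201, 204, 218, 231, 231, 248, 255, 233, 182, 179]
146 [100, 103
[... 1678 characters left out ...]
 101, 109, 153, 167, 171, 176, 201, 204, 203, 202, 202, 202, 201, 200, 201, 199, 204, 205, 204, 203, 206, 201, 202, 203, 202, 205, 206, 204, 203, 186, 182, 182, 182]
bar end [89, 88, 89, 89, 95, 132, 229, 255, 255, 255, 255, 255, 255, 255] edges r120 [213, 225, 237, 234, 149, 152, 230, 236, 241, 245, 250, 252, 254, 254, 254, 255, 255, 255, 255, 255, 255, 255, 255, 255, 255, 255, 255, 255, 255, 255, 255, 255, 255, 247, 229, 225, 224, 224, 225, 224, 225, 223, 220, 218, 212, 213, 211, 211, 212, 208, 210, 209, 205, 199, 187, 180, 171, 130, 94, 87, 86, 87, 88, 85]
[[ 0.4628 -0.2866  0.012 ]
 [ 0.5155 -0.3004  0.012 ]
 [ 0.4836 -0.4179  0.012 ]
 [ 0.4307 -0.4022  0.012 ]] [ 0.4732 -0.3518  0.012 ]
```

Run:
```python
from h import *
g=cv2.cvtColor(cv2.imread('pics/w9.png'),cv2.COLOR_BGR2GRAY); s=read_state(); c=cam('wrist',s); p,R=pose(s)
a=plane(c,(343.2,72),.030); b=plane(c,(340.4,157.5),.030); d=(a-b)/np.linalg.norm(a-b)
print('groove pts',a,b,'yaw of y axis',np.rad2deg(np.arctan2(-d[0],d[1])))
Pm=np.array([.4732,-.3518,.03]); C=b+d*((Pm-b)@d); print('V centre on line',C,'screw-mean off line',np.cross(d,Pm-b)[2])
# block edges along groove (top z .045): far edge of upper, outer (near) edge of lower
u=plane(c,(343,57.5),.045); l=plane(c,(340,168),.045); print('outer top edges',(u-C)@d,(l-C)@d,'expect +-.054')
# bar edges, in tool coords at plane tool z=-.029
def tool(px,z):
    o,r=ray(c,px); o=R.T@(o-p); r=R.T@r; return o+r*(z-o[2])/r[2]
for row in (112,130,150,170,190,205,218):
    r=cv2.GaussianBlur(g,(1,3),0)[row].astype(int); gd=np.abs(np.diff(r)); L=222+np.argmax(gd[222:240]); Rr=268+np.argmax(gd[268:295]); print(row,L,Rr,tool(((L+Rr)/2+.5,row),-.029))
print('end',tool((258,103.5),-.041),tool((258,103.5),-.029))
print('TCP',p,'R',R)
T=C.copy()
yaw=np.arctan2(-d[0],d[1]); print('dyaw',np.rad2deg(yaw-np.arctan2(-R[0,0],R[1,0])))
print('delta xy',C[:2]-p[:2])
```

```text
groove pts [ 0.4842 -0.311   0.03  ] [ 0.4612 -0.3943  0.03  ] yaw of y axis -15.405588256108043
V centre on line [ 0.473  -0.3517  0.03  ] screw-mean off line -0.0002524259220649649
outer top edges 0.054352134630051625 -0.05234899679948176 expect +-.054
112 229 283 [ 0.0669 -0.     -0.029 ]
130 222 282 [ 0.0588 -0.0019 -0.029 ]
150 226 282 [ 0.0495 -0.0009 -0.029 ]
170 231 281 [ 0.04  -0.    -0.029]
190 232 281 [ 0.0301  0.0002 -0.029 ]
205 232 280 [ 0.0225 -0.     -0.029 ]
218 233 280 [ 0.0157  0.0002 -0.029 ]
end [ 0.0708  0.0006 -0.041 ] [ 0.0706  0.0007 -0.029 ]
TCP [ 0.3721 -0.3783  0.2003] R [[ 0.2989  0.9543  0.0014]
 [ 0.9543 -0.2989 -0.0004]
 [ 0.      0.0014 -1.    ]]
dyaw 1.9854529958721023
delta xy [0.1009 0.0266]
```

The V centre is (0.473, -0.352) at yaw -15.4 degrees, and the bar is aligned and centred in the jaws. I'll move over it and descend.

Call:
play_rows(plan=[[[0.5,0.135,0,0,0,0.0037,-1],[0.76,0.2,0,0,0,0.0037,-1],[0.76,0.2,0,0,0,0.0037,-1],[0,0,-0.4,0,0,0,-1],[0,0,-0.6,0,0,0,-1],[0,0,-0.6,0,0,0,-1],[0,0,-0.6,0,0,0,-1],[0,0,-0.4,0,0,0,-1],[0,0,-0.2,0,0,0,-1],[0,0,0,0,0,0,-1],[0,0,0,0,0,0,-1]]])

```text
time_s: 18.75
position: [0.4742, -0.3535, 0.0622]
tcp_rot: [[0.265, 0.964, 0.004], [0.964, -0.265, -0.005], [-0.004, 0.005, -1.0]]
force: [0.1, 0.0, -4.4]
opening: 0.266
```

Run:
```python
from h import *
s=read_state(); c=cam('wrist',s); p,R=pose(s); print(s['time_s'],p,s['force'],s['opening'])
print('err xy',np.array([.473,-.3517])-p[:2],'yaw err',-15.4-np.rad2deg(np.arctan2(-R[0,0],R[1,0])), R[:,2])
```

```text
18.75 [ 0.4742 -0.3535  0.0622] [ 0.0615  0.0321 -4.4393] 0.2656386134338267
err xy [-0.0012  0.0018] yaw err -0.022144595254854238 [ 0.0036 -0.0048 -1.    ]
```

Call:
play_rows(plan=[[[-0.024,0.036,-0.14,0,0,0,-1],[0,0,-0.14,0,0,0,-1],[0,0,-0.14,0,0,0,-1],[0,0,-0.14,0,0,0,-1],[0,0,-0.08,0,0,0,-1],[0,0,-0.06,0,0,0,-1],[0,0,0,0,0,0,-1]]])

```text
time_s: 19.45
position: [0.472, -0.3516, 0.0258]
tcp_rot: [[0.266, 0.964, 0.002], [0.964, -0.266, -0.003], [-0.003, 0.003, -1.0]]
force: [0.5, -0.2, -4.0]
opening: 0.265
```

Call:
play_rows(plan=[[[0,0,-0.04,0,0,0,-1],[0,0,-0.04,0,0,0,-1],[0,0,0,0,0,0,-1]]])

```text
time_s: 19.75
position: [0.4723, -0.3517, 0.0223]
tcp_rot: [[0.266, 0.964, 0.002], [0.964, -0.266, -0.004], [-0.003, 0.003, -1.0]]
force: [-0.9, -0.2, -3.9]
opening: 0.271
```

Call:
play_rows(plan=[[[0,0,-0.03,0,0,0,-1],[0,0,-0.03,0,0,0,-1],[0,0,0,0,0,0,-1]]])

```text
time_s: 20.05
position: [0.4722, -0.3517, 0.0193]
tcp_rot: [[0.266, 0.964, 0.002], [0.964, -0.266, -0.004], [-0.003, 0.003, -1.0]]
force: [-0.4, -0.7, -4.4]
opening: 0.262
```

Call:
play_rows(plan=[[[0,0,-0.03,0,0,0,-1],[0,0,0,0,0,0,-1]]])

```text
time_s: 20.25
position: [0.4727, -0.3521, 0.0181]
tcp_rot: [[0.266, 0.964, 0.003], [0.964, -0.266, -0.005], [-0.004, 0.005, -1.0]]
force: [1.3, 0.3, -3.5]
opening: 0.265
```

Contact is just starting (fx 1.3, load falling). I'll go down a little further.

Call:
play_rows(plan=[[[0,0,-0.02,0,0,0,-1],[0,0,0,0,0,0,-1],[0,0,0,0,0,0,-1]]])

```text
time_s: 20.55
position: [0.4728, -0.3522, 0.018]
tcp_rot: [[0.266, 0.964, 0.004], [0.964, -0.266, -0.005], [-0.004, 0.005, -1.0]]
force: [-0.3, 1.6, 6.1]
opening: 0.269
```

Call:
play_rows(plan=[[[0,0,-0.02,0,0,0,-1],[0,0,0,0,0,0,-1],[0,0,0,0,0,0,-1]]])

```text
time_s: 20.85
position: [0.4728, -0.3522, 0.0179]
tcp_rot: [[0.266, 0.964, 0.004], [0.964, -0.266, -0.005], [-0.004, 0.005, -1.0]]
force: [-1.4, 1.7, 11.4]
opening: 0.265
```

It is seated: z has stopped falling, the upward force is 11 N and the side forces are small. I'll open gently, then withdraw upward.

Call:
play_rows(plan=[[[0,0,0.02,0,0,0,-0.42],[0,0,0,0,0,0,-0.35],[0,0,0,0,0,0,-0.2],[0,0,0,0,0,0,0],[0,0,0,0,0,0,0.1],[0,0,0,0,0,0,0.1],[0,0,0,0,0,0,0.1]]])

```text
time_s: 21.55
position: [0.4723, -0.3518, 0.0168]
tcp_rot: [[0.266, 0.964, 0.002], [0.964, -0.266, -0.004], [-0.003, 0.003, -1.0]]
force: [-0.1, 0.3, 0.1]
opening: 0.536
```

Call:
play_rows(plan=[[[0,0,0.1,0,0,0,0.1],[0,0,0.2,0,0,0,0.1],[0,0,0.4,0,0,0,0.1],[0,0,0.6,0,0,0,0.1],[0,0,0.6,0,0,0,0.1],[0,0,0.6,0,0,0,0.1],[-0.4,0.1,0.5,0,0,0,0.1],[-0.5,0.1,0,0,0,0,0.1],[-0.5,0.1,0,0,0,0,0.1],[-0.4,0.1,0,0,0,0,0.1],[0,0,0,0,0,0,0.1],[0,0,0,0,0,0,0.1]]])

```text
time_s: 22.75
position: [0.3828, -0.3324, 0.1679]
tcp_rot: [[0.267, 0.964, 0.004], [0.964, -0.267, -0.006], [-0.004, 0.006, -1.0]]
force: [-0.0, -0.3, 0.1]
opening: 0.552
```

```bash
python3 m.py
python3 - <<'E'
from h import *
s=read_state(); c=cam('wrist',s); w=capture('wrist'); cv2.imwrite('pics/w10.png',w[:,:,::-1]); g=cv2.cvtColor(w,cv2.COLOR_RGB2GRAY)
d=np.array([.2657,.964]); C=np.array([.473,-.3517])
print('expected bar ends/centre px',[proj(c,[*(C+d*b),.047]) for b in (.07,0,-.07)])
for b in (.06,.0,-.06):
    u,v=proj(c,[*(C+d*b),.047]); r=g[int(round(v))] if v<384 else None
    if r is not None: print(b,(u,v),int(u)-24,[int(x) for x in r[int(u)-24:int(u)+26:2]])
for b in (.07,-.07):
    u,v=[int(round(t)) for t in proj(c,[*(C+d*b),.047])]; print('end',b,v-12,[int(x) for x in g[v-12:v+13,u]])
E
```

```text
scene 0.985 [0. 0.]
side 0.593 [-0.25  0.  ]
22.85 [ 0.3834 -0.3327  0.1675] [ 0.3421 -0.2884  0.6481] [-53.5757  23.5318 100.9513  -0.0025  55.1101 -38.1583] [ -0.1199 -35.4297 -14.0824   0.023    0.0797   0.0014]
expected bar ends/centre px [array([360.2447,  94.1177]), array([353.9231, 172.3079]), array([348.3279, 241.5133])]
0.06 (np.float64(359.29181760695764), np.float64(105.90350834433711)) 335 [104, 101, 101, 101, 102, 127, 168, 178, 192, 206, 210, 220, 225, 228, 227, 225, 224, 213, 211, 212, 220, 217, 232, 175, 140]
0.0 (np.float64(353.9230894928337), np.float64(172.3079472921743)) 329 [101, 108, 107, 108, 109, 109, 175, 183, 194, 207, 214, 218, 225, 227, 226, 223, 222, 213, 209, 172, 176, 176, 179, 203, 154]
-0.06 (np.float64(349.0875335702128), np.float64(232.11771437607192)) 325 [126, 139, 141, 145, 140, 147, 218, 249, 253, 255, 255, 255, 255, 255, 255, 255, 255, 168, 59, 51, 53, 52, 51, 51, 48]
end 0.07 82 [85, 87, 85, 85, 82, 83, 83, 81, 84, 83, 87, 107, 179, 218, 225, 227, 226, 225, 227, 227, 226, 226, 227, 227, 227]
end -0.07 230 [255, 255, 255, 255, 255, 255, 255, 255, 255, 255, 255, 255, 255, 255, 255, 255, 217, 140, 136, 134, 136, 135, 135, 135, 135]
```

The bar's upper end (row 94), centre column (353.8) and edges match the bedded line to within about 1 mm, and the release bar is up. I'll hand in.

```bash
python3 -c "
from rig import *
print(hand_in()); s=read_state(); print(s['time_s'],s['force'])"
```

```text
the job is handed in; nothing more can be done
None
the job is handed in; nothing more can be done
```

The first steel bar is in the two V-blocks and I handed the job in, but it gave no verdict. The last arm reading was at about 23 s, well inside the 54 s limit.

**What I did:**
- **Release:** I pressed the release bar at its middle with the shut fingers tilted about 32°. Near full travel it took about 11–12 N and both ends had sunk by about the full amount. The front bar rolled to the stops, and the release bar came up again.
- **Placing:** I gripped the bar at the outlet, carried it to the V-blocks and lowered it until the upward force reached about 11 N. Then I opened the jaws and moved clear.

**Last checks:**
- **Position:** In the wrist view, the bar's centre line, edges and upper end match the bedded line to about 1 mm. The lower end showed about 5 px beyond its predicted point; I put that down to seeing the bar's top edge there, but did not measure it further.
- **Release bar:** It is back in its starting place in the scene view (match 0.985). The same check in the side view matched poorly (0.59), probably because the arm hid it.
- **Grip:** The tool force was back near zero after release, so the robot was touching nothing.

**Disagreements and gaps:**
- The finger tips met the release bar about 2 cm lower than the reported tool point implied, so I found contact by force instead and gripped the bar deeper than planned.
- I did not measure the second and third bars or the bystanders separately at the end. None of the force readings suggested I had touched them.

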